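# Set up for wax carving: lay out a tablet, take the nose cap off the handpiece

### The arm

A 7-joint arm with a two-finger parallel gripper is mounted at the origin on the work surface. World frame = base frame: x ahead of the robot, y to its left, z up, the work surface at z = 0. Lengths are in m, angles in rad, forces in N, time in s.
With the tool pointing down it reaches from about 0.375 to 0.925 m from the base axis. Payload 3.1 kg.
Tool frame: the origin (TCP) lies midway between the tips of the shut fingers; the grasp point (between the pads) lies 19 mm behind it; z points along the fingers, y is the line along which they close (so a half turn about z gives the same grasp; the last joint's range is limited). The gripper opens to 85 mm and grips with 20 to 120 N. Pads are 22 mm wide; open, the fingers measure 114 mm over their backs; the gripper's body (76 mm by 85 mm) begins 54 mm behind the grasp point. The pads swing forward as they close: fully open they stand 13 mm farther back than shut.
Start: joints at [-1.357, 0.383, 0.044, 1.598, -0.018, 1.161, -0.05], TCP at [0.199, 0.619, 0.205] pointing down, gripper open.
Joint ranges: [-2.61, 2.61], [-0.41, 2.15], [-1.48, 1.57], [0, 2.5], [-1.57, 4.71], [0.05, 1.97], [-2.85, 2.85]. Speed limits (rad/s): [2.79, 2.79, 3.14, 3.14, 3.14, 3.14, 3.14].

### API

Orientations are given as [roll, pitch, yaw] about the fixed x, y, z axes, in that order (R = Rz(yaw) Ry(pitch) Rx(roll)).
In Python, from station import manip gives the robot as it stands.
- The arm moves only by the shell command python3 steer.py, which reads ROWS from standard input. ROWS is a JSON list of rows, 1 to 5 of them, each written [[dx, dy, dz], [rx, ry, rz], opening]: dx, dy, dz in m, then a rotation vector rx, ry, rz in rad, then the opening from 0.0 (shut) to 1.0 (fully open); each row is the pose to reach, as a shift and turn from the pose commanded when the command began, along the tool's axes at that moment; what a row does not reach only later rows make up. A row lasts 1/12 s, in which the tool goes at most 0.0417 m and 0.125 rad, less where a joint would pass 70% of its speed; a pose out of reach is approached as far as the arm can. The fingers move at their own pace and stop on an object; the grip force is fixed at half the most. Time passes only in rows, so rows that do not move let the fingers close. It prints the time, the measured TCP pose, the force, the opening and the grip force at its end. Input that does not fit is refused with a message, and nothing moves.
- manip.sense(): the state, without advancing time (a new reading comes with each control period).
- manip.capture(name): name is "side" or "top"; returns a dict with "img" (480x640x3 uint8, red, green, blue), "fx", "fy", "cx", "cy" (pixels), "world_from_camera" (4x4, takes a point from camera to world coordinates). Camera axes: x right, y up, looking along -z (the intrinsics and any distortion apply to the point x, -y, -z); pixel columns grow to the right and rows downward; lengths in m; the calibration is good to about 2 mm. A picture is of the moment at which its call begins. There is no depth.
- manip.hand_in(): hands the job in; it is judged then, once.
The state is a dict: "time_s": time; "joint_positions": joint angles; "joint_velocities": joint speeds; "tau": joint torques, N m; "tool_pos": TCP position; "ee_rot": TCP orientation; "ft_force": force on the tool from outside, world axes, zero at the start; "moment": the same for the moment, N m; "width": opening from 0.0 (shut) to 1.0 (fully open); "finger_force": force on a finger pad.
Only numpy, scipy, OpenCV 4.12 (cv2) and the standard library are available. Lean on these libraries where they do the work, as an engineer would, in place of code of your own. Each camera call takes 0.05 s, during which the arm holds its last target. There are 200 camera calls.

### The job

Get the bench ready for carving wax: take the top wax tablet from the stack and lay it flat, square and in the middle of the steel bench block, long side along long side. Then take the nose cap off the empty handpiece (the one with no bur in it) so that a bur can be fitted: its thread may be right- or left-handed, so try it one way and, if it stops, the other, screw it loose and lift it off. Finish while still holding the cap in the gripper, up in the air well clear of the handpiece (some 10 cm above its seat), and leave the other tablets and everything else on the bench where they are.

Things in the scene. Friction and masses are not known exactly. Their poses are not given: they have to be found in the camera images.
- wax1: top tablet of the stack of four loose dark blue-grey carving-wax tablets, each 92 x 44 x 9 mm, 36 g, stacked flat on the table and not quite square to one another. Origin: centre of its underside (27 mm above the table at the start); x along the 92 mm side, y along the 44 mm side, z up. To take it alone the fingertips must not go more than 9 mm below its top face
- wax2: second tablet from the top, same size and axes (underside 18 mm above the table); stays where it is
- wax3: third tablet from the top (underside 9 mm above the table); stays
- wax4: lowest tablet, lying on the table; stays
- block: steel bench block on a rubber foot, fixed, 115 x 75 mm and 20 mm high, its flat top 20 mm above the table. Origin: centre of its underside; x along the 115 mm side, z up. The stack and the block may lie either way round on the left and middle of the bench
- stand: fixed stand on the right: dark steel foot 75 x 200 mm, two clamp blocks with upright black handpieces 120 mm apart along y. Origin: centre of the foot's underside. The empty handpiece is at y = +60 mm; the other, at y = -60 mm, has the same nose outline plus a thin bur up to 183 mm above the table: leave it alone. White control unit, 90 x 150 mm, 83 mm high, centred at x = +145 mm
- nose (a point): centre of the shoulder on top of the empty handpiece, 124 mm above the table, where the cap's underside seats; fixed, axes of the stand. Inside the cap the bare nose rises 18 mm above it (22 mm across its thread) and the collet (7 mm thick) 38 mm. The thread has three starts and is right- or left-handed, differing from start to start
- cap: loose steel cap, 60 g: knurled skirt 33 mm diameter, 22 mm high, then a cone, 36 mm high in all. Origin: centre of underside, z up, x along the stand's x when seated. Loosening way: turns with almost no torque, free to lift straight up after 50 degrees, stops near 70 (still liftable). Wrong way: stops hard within 10 degrees; at a 25 N grip the torque passes 0.2 N m, then the fingers slip
- loupe: bystander: black eye loupe, 40 mm diameter, 46 mm high, standing between stack and block; origin centre of its underside
- band1: bystander: plain brass ring band, 22 mm diameter, 6 mm high, lying flat in front of the stand
- band2: bystander: plain brass ring band, 21 mm diameter, 4 mm high, lying flat beyond the loupe
- mandrel: bystander: steel ring mandrel, tapered bar 300 mm long, 25 mm thick, lying across the bench beyond the file
- file1: bystander: needle file 160 mm long, 6 mm thick, lying beyond the block, across the bench
- tin: bystander: small glass jar with an aluminium lid, 40 mm diameter, 42 mm high, on the far left

How it is judged:
By the outcome, as a careful person would: the job done as asked, in the order asked, and still so for the second after the job is handed in, while the arm keeps its last pose, push and grip.
It also fails if it takes over 64 s, if anything falls off the work surface, if the arm or the gripper's body presses on something with over 40 N, if the wrist force passes 120 N, or if a joint passes its speed limit or range.

## Working session

There is one attempt and no reset: what is moved stays moved. The work goes in short steps, Python scripts to look and compute and a shell command to move; the robot and the scene stay as the last step left them, time stands still between calls to the robot, and variables do not carry over. Pictures are saved under pics/ and viewed, at most 10 in all, crops included, and the job is handed in when it is done.

```bash
ls; mkdir -p pics; python3 - <<'E'
from station import manip
import cv2,numpy as np
for n in("top","side"):
    c=manip.capture(n); cv2.imwrite(f"pics/{n}0.png",c["img"][:,:,::-1]); print(n,c["fx"],c["fy"],c["cx"],c["cy"],[k for k in c if k!="img"]); print(np.round(c["world_from_camera"],4))
    np.savez(f"{n}0.npz",**c)
print(manip.sense())
E
```

```text
pics
station.py
steer.py
  3 station.py
  5 steer.py
  8 total
top 444.8970193984171 444.8970193984171 318.9348983539264 243.3188971115559 ['fx', 'fy', 'cx', 'cy', 'world_from_camera']
[[-0.0201  0.9836 -0.1791  0.3778]
 [-0.9998 -0.0194  0.0061  0.1053]
 [ 0.0026  0.1792  0.9838  1.2044]
 [ 0.      0.      0.      1.    ]]
side 438.7031476574344 438.7031476574344 321.5020770784992 242.51310684133264 ['fx', 'fy', 'cx', 'cy', 'world_from_camera']
[[ 9.704e-01  1.659e-01 -1.756e-01  4.412e-01]
 [-2.416e-01  6.680e-01 -7.038e-01 -5.587e-01]
 [ 5.000e-04  7.254e-01  6.883e-01  7.364e-01]
 [ 0.000e+00  0.000e+00  0.000e+00  1.000e+00]]
{'time_s': 0.1, 'joint_positions': array([-1.35677089,  0.38374578,  0.04382723,  1.59942804, -0.01789232,
        1.16122353, -0.04982732]), 'joint_velocities': array([-0.00151851, -0.00347333, -0.00053169, -0.00313713, -0.00061019,
       -0.00115111, -0.00079624]), 'tau': array([ 2.74116981e-03, -4.34731936e+01,  1.02941103e+00, -2.50455111e+01,
        1.09083886e-02,  5.46189520e-03,  4.38073386e-06]), 'tool_pos': array([0.19913389, 0.61776811, 0.2037124 ]), 'ee_rot': array([-3.13918363e+00,  1.29301075e-04,  2.82993153e+00]), 'ft_force': array([0.06082935, 0.45186859, 0.25392364]), 'moment': array([-0.01066177,  0.05668063, -0.02057665]), 'finger_force': 0.0, 'width': 0.9983139944920226}
```
View pics/top0.png

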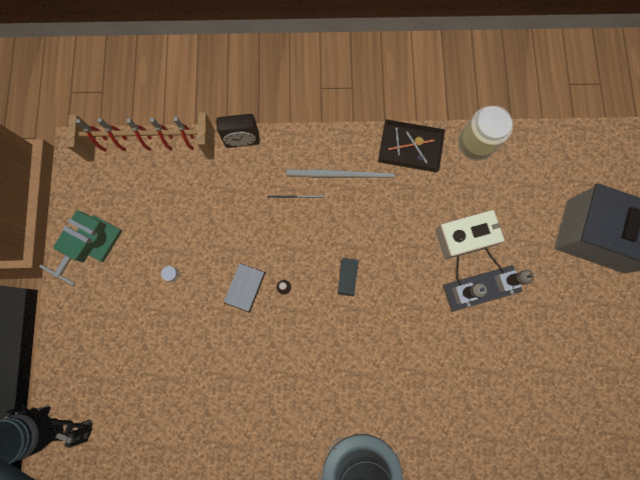

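View pics/side0.png

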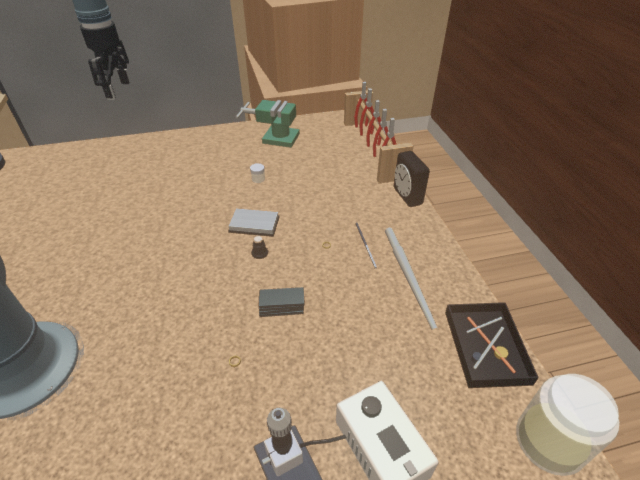

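The top view shows the stack at (347,277), the block at (245,288), the loupe at (284,287), and the handpieces with the empty one at (478,290) and the one with the bur at (525,277). In the side view the stack is at (282,302), the block at (254,222), and the empty handpiece's cap at (280,420).

```bash
cat > h.py <<'E'
import numpy as np,cv2
from station import manip
def ray(c,uv):
    uv=np.atleast_2d(uv).astype(float); T=c["world_from_camera"]
    d=np.c_[(uv[:,0]-c["cx"])/c["fx"],-(uv[:,1]-c["cy"])/c["fy"],-np.ones(len(uv))]@T[:3,:3].T
    return T[:3,3],d
def plane(c,uv,z):
    o,d=ray(c,uv); return o+d*((z-o[2])/d[:,2])[:,None]
def proj(c,P):
    P=np.atleast_2d(P); T=c["world_from_camera"]; q=(P-T[:3,3])@T[:3,:3]
    return np.c_[c["cx"]+c["fx"]*q[:,0]/-q[:,2],c["cy"]-c["fy"]*q[:,1]/-q[:,2]]
def tri(c1,u1,c2,u2):
    o1,d1=ray(c1,u1);o2,d2=ray(c2,u2);d1=d1[0];d2=d2[0]
    s=np.linalg.lstsq(np.c_[d1,-d2],o2-o1,rcond=None)[0]
    a,b=o1+s[0]*d1,o2+s[1]*d2; return (a+b)/2,np.linalg.norm(a-b)
def crop(img,x,y,w,h,k): return cv2.resize(img[y:y+h,x:x+w],None,fx=k,fy=k,interpolation=cv2.INTER_CUBIC)[:,:,::-1]
E
python3 - <<'E'
from h import *
t=dict(np.load("top0.npz"));s=dict(np.load("side0.npz"))
a=crop(t["img"],215,250,160,70,5);b=crop(s["img"],215,200,100,125,4)
cv2.imwrite("pics/c1.png",a)
b2=crop(s["img"],245,395,85,85,4)
p=crop(t["img"],440,255,100,60,4)
m=np.zeros((590,800,3),np.uint8);m[:500,:400]=b;m[:340,400:740]=b2;m[345:585,400:800]=p
cv2.imwrite("pics/c2.png",m)
E
```

View pics/c1.png

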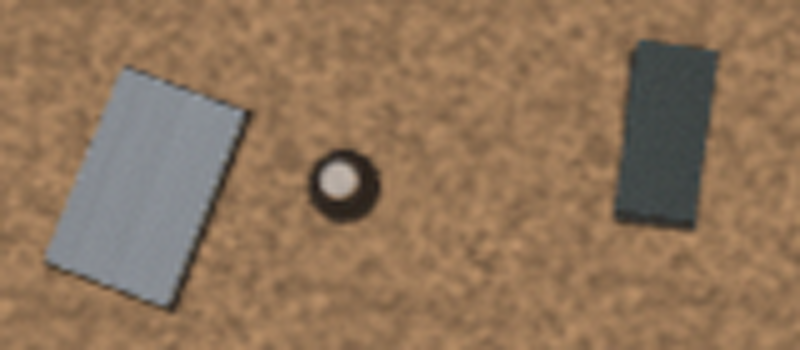

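View pics/c2.png

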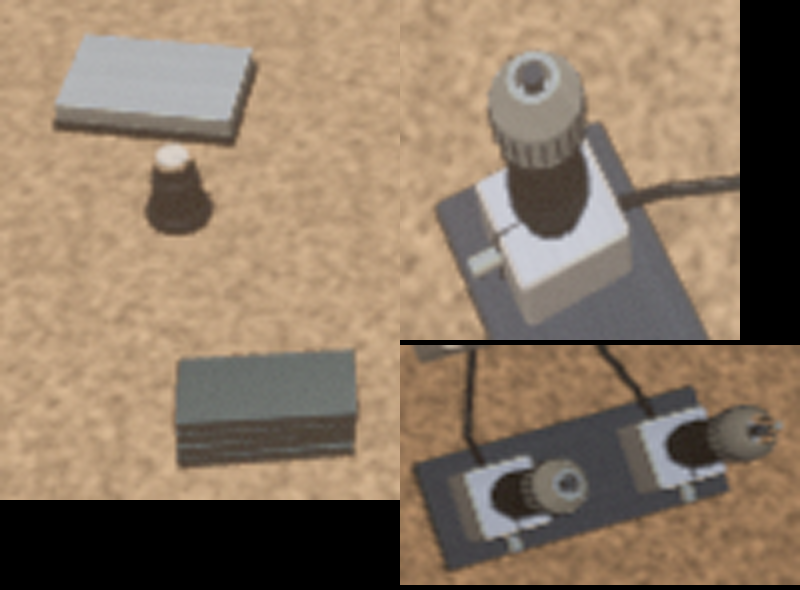

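c1 shows the block's top face with corners near (240,263), (265,272), (249,312) and (225,302) in the top image. The wax's top face spans about (342–358, 258–295). c2 puts the cap's top hole at side (278,414) and top (482,290). The bur handpiece is at top (525,277).

```bash
cat > meas.py <<'E'
from h import *
# top-face quads by colour mask on an 8x upsampled crop
def quad(c,x,y,w,h,lo,hi,k=8,smax=75):
    im=cv2.resize(c["img"][y:y+h,x:x+w],None,fx=k,fy=k,interpolation=cv2.INTER_CUBIC)
    im=cv2.GaussianBlur(im,(0,0),3)
    r,g,b=[im[...,i].astype(int) for i in range(3)]
    m=((r-b<smax)&(b>lo)&(b<hi)).astype(np.uint8)
    m=cv2.morphologyEx(m,cv2.MORPH_OPEN,np.ones((2*k-1,2*k-1),np.uint8))
    cs,_=cv2.findContours(m,cv2.RETR_EXTERNAL,cv2.CHAIN_APPROX_NONE)
    ct=max(cs,key=cv2.contourArea)
    q=cv2.approxPolyN(ct,4).reshape(-1,2).astype(float)
    pts=ct.reshape(-1,2).astype(float)
    # line fit per side
    L=[]
    for i in range(4):
        A,B=q[i],q[(i+1)%4];d=(B-A)/np.linalg.norm(B-A);n=np.array([-d[1],d[0]])
        s=(pts-A)@d;e=np.abs((pts-A)@n);l=np.linalg.norm(B-A)
        P=pts[(s>.12*l)&(s<.88*l)&(e<1.5*k)]
        vx,vy,x0,y0=cv2.fitLine(P.astype(np.float32),cv2.DIST_HUBER,0,.01,.01).ravel();L.append((-vy,vx,-vy*x0+vx*y0))
    out=[]
    for i in range(4):
        a,b_=L[i-1],L[i];out.append(np.linalg.solve([a[:2],b_[:2]],[a[2],b_[2]]))
    return (np.array(out)+.5)/k-.5+[x,y]
def rect(P):
    (c,(w,h),a)=cv2.minAreaRect((P[:,:2]*1000).astype(np.float32))
    if w<h:w,h,a=h,w,a+90
    return np.round(c,1),round(w,1),round(h,1),round((a+90)%180-90,1)
E
python3 - <<'E'
from meas import *
t=dict(np.load("top0.npz"));s=dict(np.load("side0.npz"))
for n,c,pts in(("t",t,[(245,288),(350,275),(343,294),(347,255),(352,250)]),("s",s,[(252,218),(252,228),(282,298),(282,307),(282,330)])):
    print(n,[c["img"][y,x].tolist() for x,y in pts])
import itertools
R={}
for nm,z,ta,sa in(("block",.02,(215,252,65,70,90,255),(222,205,62,35,140,255)),("wax",.036,(330,250,38,55,40,200),(250,282,65,40,70,200))):
    for v,c,a in(("top",t,ta),("side",s,sa)):
        try:
            q=quad(c,*a[:4],*a[4:]);R[nm,v]=q;P=plane(c,q,z);print(nm,v,q.round(1).tolist(),rect(P))
        except Exception as e:print(nm,v,e)
    qt,qs=R[nm,"top"],R[nm,"side"]
    Q=proj(s,plane(t,qt,z))
    for i in range(4):
        j=np.argmin(np.linalg.norm(qs-Q[i],axis=1));p,e=tri(t,qt[i],s,qs[j]);print(p.round(4),round(e,4))
print("cap top",tri(t,(482.2,289.7),s,(278,414)))
E
```

```text
t [[137, 141, 147], [66, 73, 72], [64, 55, 48], [137, 106, 76], [157, 122, 89]]
s [[178, 181, 182], [162, 157, 147], [109, 111, 108], [78, 70, 62], [193, 163, 129]]
block top [[263.7, 271.7], [248.0, 311.3], [211.1, 296.9], [239.7, 262.5]] (array([487. , 316.1]), 111.8, 105.5, -22.1)
block side [[277.7, 210.9], [271.7, 230.0], [227.7, 225.9], [235.1, 207.7]] (array([477.9, 300.6]), 112.0, 73.9, -20.7)
[0.5178 0.2472 0.0197] 0.0029
[0.4143 0.2883 0.0196] 0.0021
[ 0.4476  0.3918 -0.0077] 0.0184
[0.5438 0.3107 0.024 ] 0.002
wax top [[367.4, 249.6], [367.4, 304.4], [329.6, 304.4], [329.6, 249.6]] (array([499.6,  21.4]), 145.4, 100.9, -1.4)
wax side [[314.4, 281.6], [314.4, 321.4], [249.6, 321.4], [249.6, 281.6]] (array([497.6,  10.7]), 138.7, 103.3, -14.0)
[ 0.5664 -0.0341  0.0069] 0.0185
[ 0.428  -0.0251  0.0351] 0.0035
[0.4354 0.074  0.0393] 0.0147
[0.5798 0.0691 0.0071] 0.0039
cap top (array([ 0.44984165, -0.28176392,  0.15963099]), np.float64(0.0001441918233049179))
```

```bash
cat > m1.py <<'E'
from meas import *
A=dict(block=(.02,(215,252,65,70,110,255,8,30),(222,205,62,35,163,255,8,22)),wax=(.036,(330,250,38,55,60,200,8,30),(250,282,65,40,86,200,8,20)))
def go(t,s,A=A):
  for nm,(z,ta,sa) in A.items():
    R={}
    for v,c,a in(("top",t,ta),("side",s,sa)):
        q=quad(c,*a);R[v]=q;P=plane(c,q,z);print(nm,v,q.round(1).tolist(),rect(P),(P.mean(0)*1000).round(1))
    qt,qs=R["top"],R["side"];Q=proj(s,plane(t,qt,z))
    W=[]
    for i in range(4):
        j=np.argmin(np.linalg.norm(qs-Q[i],axis=1));p,e=tri(t,qt[i],s,qs[j]);W.append(p);print(p.round(4),round(e,4))
    W=np.array(W);print(nm,"3D",W.mean(0).round(4),rect(W))
E
python3 - <<'E'
from m1 import *
t=dict(np.load("top0.npz"));s=dict(np.load("side0.npz"))
go(t,s)
E
```

```text
block top [[263.1, 272.0], [247.8, 310.7], [223.2, 301.3], [238.9, 262.9]] (array([480.5, 301.1]), 109.3, 70.1, -21.6) [480.5 301.1  20. ]
block side [[277.0, 211.8], [271.4, 229.4], [228.5, 225.5], [235.8, 208.3]] (array([478. , 300.3]), 108.5, 68.3, -21.3) [478.1 300.4  20. ]
[0.5173 0.2485 0.0204] 0.0024
[0.4161 0.2886 0.0202] 0.0013
[0.4413 0.3541 0.0184] 0.0028
[0.5426 0.3136 0.0192] 0.0032
block 3D [0.4793 0.3012 0.0196] (array([479.3, 301.3]), 109.5, 70.1, -21.6)
wax top [[358.3, 259.7], [353.5, 293.8], [337.5, 291.2], [341.4, 257.1]] (array([503.3,  24.6]), 91.1, 45.2, -9.9) [503.2  23.9  36. ]
wax side [[303.5, 303.0], [258.5, 305.4], [259.6, 289.6], [302.7, 287.3]] (array([500.5,  22.2]), 90.8, 41.8, -10.1) [500.7  22.1  36. ]
[ 0.543  -0.0055  0.0352] 0.0026
[0.4534 0.0101 0.0355] 0.0024
[0.4612 0.0518 0.0343] 0.002
[0.5511 0.0389 0.0315] 0.0032
wax 3D [0.5022 0.0238 0.0341] (array([502.2,  24.5]), 91.3, 45.1, -9.9)
```

```bash
cat > to.py <<'E'
import sys,numpy as np
from scipy.spatial.transform import Rotation as R
from station import manip
# usage: to.py x y z yaw_deg -> shift/turn in tool axes from here
x,y,z,yw=map(float,sys.argv[1:5]); s=manip.sense()
C=R.from_euler('xyz',s["ee_rot"]); T=R.from_euler('xyz',[np.pi,0,np.radians(yw)])
print("t",round(s["time_s"],2),"pos",s["tool_pos"].round(4),"yaw",np.degrees(s["ee_rot"]).round(2),"w",round(s["width"],3),"F",s["ft_force"].round(1),"M",s["moment"].round(2),"j7",s["joint_positions"][[0,6]].round(2))
print("shift",C.inv().apply(np.array([x,y,z])-s["tool_pos"]).round(4),"turn",(C.inv()*T).as_rotvec().round(4))
E
echo '[[[-0.118,-0.118,0],[0,0,0],1],[[-0.118,-0.118,0],[0,0,0],1],[[-0.118,-0.118,0],[0,0,0],1],[[-0.118,-0.118,0],[0,0,0],1]]' | python3 steer.py
echo '[[[-0.118,-0.118,0],[0,0,0],1],[[-0.118,-0.118,0],[0,0,0],1],[[-0.118,-0.118,0],[0,0,0],1],[[-0.118,-0.118,0],[0,0,0],1]]' | python3 steer.py
echo '[[[-0.118,-0.118,0],[0,0,0],1],[[-0.118,-0.118,0],[0,0,0],1],[[-0.118,-0.118,0],[0,0,0],1],[[-0.118,-0.118,0],[0,0,0],1]]' | python3 steer.py
python3 to.py .502 .0235 .06 170.1
```

```text
time_s: 0.43
tool_pos: [0.2757, 0.4683, 0.2042]
ee_rot: [-3.14, -0.0, 2.831]
ft_force: [0.4, 0.2, 0.5]
width: 0.999
finger_force: 0.0
time_s: 0.77
tool_pos: [0.3516, 0.3197, 0.2046]
ee_rot: [-3.141, -0.0, 2.83]
ft_force: [0.4, 0.6, 0.0]
width: 1.003
finger_force: 0.0
time_s: 1.1
tool_pos: [0.4275, 0.1715, 0.2047]
ee_rot: [3.142, -0.0, 2.83]
ft_force: [0.8, 1.3, 0.0]
width: 1.0
finger_force: 0.0
t 1.1 pos [0.4275 0.1715 0.2047] yaw [ 1.8000e+02 -3.0000e-02  1.6215e+02] w 1.0 F [0.8 1.3 0. ] M [ 0.01 -0.04  0.02] j7 [-0.85  0.8 ]
shift [-0.1163 -0.1181  0.1447] turn [ 1.000e-04 -5.000e-04 -1.388e-01]
```

```bash
echo '[[[-0.116,-0.118,0.04],[0,0,-0.139],1],[[-0.116,-0.118,0.04],[0,0,-0.139],1],[[-0.116,-0.118,0.08],[0,0,-0.139],1],[[-0.116,-0.118,0.12],[0,0,-0.139],1],[[-0.116,-0.118,0.12],[0,0,-0.139],1]]' | python3 steer.py
echo '[[[0,0,0],[0,0,0],1],[[0,0,0],[0,0,0],1]]' | python3 steer.py
python3 to.py .502 .0235 .028 170.1; python3 - <<'E'
from h import *
out=[]
for n,(x,y,w,h) in(("top",(305,235,80,75)),("side",(240,240,80,75))):
    c=manip.capture(n);np.savez(n+"1.npz",**c);out.append(crop(c["img"],x,y,w,h,5))
cv2.imwrite("pics/c3.png",np.hstack(out))
E
```

```text
time_s: 1.52
tool_pos: [0.4996, 0.0314, 0.0963]
ee_rot: [3.14, 0.003, 2.967]
ft_force: [0.2, 1.7, -0.3]
width: 1.002
finger_force: 0.0
time_s: 1.68
tool_pos: [0.4954, 0.0309, 0.0937]
ee_rot: [-3.137, -0.006, 2.965]
ft_force: [2.1, -0.0, -0.2]
width: 1.004
finger_force: 0.0
t 1.68 pos [0.4954 0.0309 0.0937] yaw [-179.76   -0.35  169.87] w 1.004 F [ 2.1 -0.  -0.2] M [ 0.02  0.   -0.  ] j7 [-0.62  1.4 ]
shift [-0.0083 -0.0058  0.0656] turn [-0.0042 -0.0062 -0.004 ]
```

View pics/c3.png

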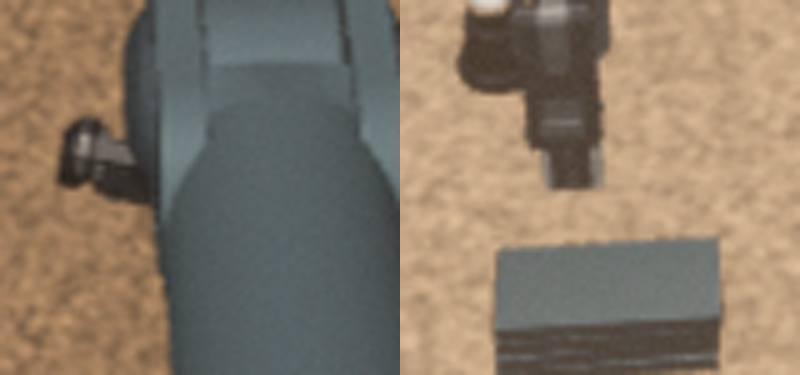

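In the side view the nearer finger hangs above the wax (crop x ≈ 570, wax centre ≈ 607), and the arm hides the top view. I'll align and descend.

```bash
echo '[[[-0.007,-0.006,0],[0,0,0],1],[[-0.007,-0.006,0.03],[0,0,0],1],[[-0.007,-0.006,0.055],[0,0,0],1],[[-0.007,-0.006,0.055],[0,0,0],1]]' | python3 steer.py
echo '[[[0,0,0],[0,0,0],1],[[0,0,0],[0,0,0],1]]' | python3 steer.py
python3 to.py .502 .0235 .028 170.1
```

```text
time_s: 2.12
tool_pos: [0.5015, 0.0274, 0.0395]
ee_rot: [-3.141, -0.005, 2.972]
ft_force: [-0.4, -0.1, 0.0]
width: 0.999
finger_force: 0.0
time_s: 2.28
tool_pos: [0.5055, 0.0269, 0.0433]
ee_rot: [3.14, 0.003, 2.97]
ft_force: [0.4, -0.2, 0.7]
width: 1.0
finger_force: 0.0
t 2.28 pos [0.5055 0.0269 0.0433] yaw [179.9    0.18 170.17] w 1.0 F [ 0.4 -0.2  0.7] M [ 0.    0.05 -0.05] j7 [-0.57  1.48]
shift [ 0.0029 -0.004   0.0153] turn [0.0017 0.0031 0.0012]
```

```bash
echo '[[[0,-0.004,0.007],[0,0,0],1],[[0,-0.004,0.007],[0,0,0],1],[[0,-0.004,0.007],[0,0,0],1],[[0,-0.004,0.007],[0,0,0],1],[[0,-0.004,0.007],[0,0,0],1]]' | python3 steer.py
python3 to.py .502 .0235 .028 170.1
echo '[[[0,0,0],[0,0,0],1],[[0,0,0],[0,0,0],1],[[0,0,0],[0,0,0],1]]' | python3 steer.py
python3 to.py .502 .0235 .028 170.1
```

```text
time_s: 2.7
tool_pos: [0.5035, 0.0223, 0.0348]
ee_rot: [3.141, 0.001, 2.969]
ft_force: [-0.0, -0.1, -0.3]
width: 1.002
finger_force: 0.0
t 2.7 pos [0.5035 0.0223 0.0348] yaw [1.7998e+02 4.0000e-02 1.7010e+02] w 1.002 F [-0.  -0.1 -0.3] M [-0.02 -0.04  0.02] j7 [-0.55  1.5 ]
shift [0.0016 0.001  0.0068] turn [ 0.0004  0.0007 -0.    ]
time_s: 2.95
tool_pos: [0.5031, 0.0223, 0.0344]
ee_rot: [3.142, -0.0, 2.969]
ft_force: [-0.8, 0.7, 0.4]
width: 1.003
finger_force: 0.0
t 2.95 pos [0.5031 0.0223 0.0344] yaw [180.    -0.   170.11] w 1.003 F [-0.8  0.7  0.4] M [-0.03  0.02  0.05] j7 [-0.55  1.5 ]
shift [0.0013 0.001  0.0064] turn [ 0.     -0.      0.0001]
```

```bash
echo '[[[0.001,0.001,0.0065],[0,0,0],1],[[0.001,0.001,0.0065],[0,0,0],1],[[0.001,0.001,0.0065],[0,0,0],0.65],[[0.001,0.001,0.0065],[0,0,0],0.65],[[0.001,0.001,0.0065],[0,0,0],0.65]]' | python3 steer.py
python3 to.py .502 .0235 .028 170.1
echo '[[[0,0,0],[0,0,0],0.4],[[0,0,0],[0,0,0],0.4],[[0,0,0],[0,0,0],0.4],[[0,0,0],[0,0,0],0.4]]' | python3 steer.py
python3 to.py .502 .0235 .028 170.1
```

```text
time_s: 3.37
tool_pos: [0.5023, 0.0233, 0.0278]
ee_rot: [-3.141, -0.0, 2.969]
ft_force: [0.3, -0.3, 0.2]
width: 0.652
finger_force: 0.0
t 3.37 pos [0.5023 0.0233 0.0278] yaw [-179.99   -0.    170.1 ] w 0.652 F [ 0.3 -0.3  0.2] M [-0.01  0.01  0.04] j7 [-0.55  1.51]
shift [ 0.0003  0.0001 -0.0002] turn [-0.0001 -0.0001  0.    ]
time_s: 3.7
tool_pos: [0.5024, 0.0234, 0.028]
ee_rot: [3.142, 0.0, 2.969]
ft_force: [0.3, 1.0, -0.7]
width: 0.402
finger_force: 0.0
t 3.7 pos [0.5024 0.0234 0.028 ] yaw [1.800e+02 1.000e-02 1.701e+02] w 0.402 F [ 0.3  1.  -0.7] M [-0.02  0.03 -0.01] j7 [-0.55  1.51]
shift [ 0.0004  0.0001 -0.    ] turn [0.0001 0.0001 0.    ]
```

```bash
python3 - <<'E'
from h import *
c=manip.capture("side");np.savez("side2.npz",**c)
cv2.imwrite("pics/c4.png",crop(c["img"],235,240,90,80,6))
E
```

```text
(no output)
```

View pics/c4.png

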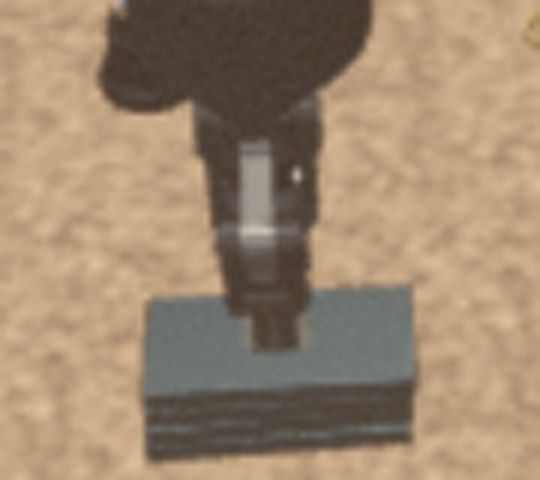

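The near fingertip, at about (281,298) in the side image, sits over the wax's top face instead of beside it. The tips must be higher than I assumed, so I'll work out by how much.

```bash
python3 - <<'E'
from h import *
c=dict(np.load("side2.npz"))
for z in(.03,.034,.036,.038,.042,.046):print(z,plane(c,(280.8,298.5),z).round(4), "front edge top", plane(c,(235+280/6,240+385/6),z).round(4))
print(manip.sense()["ft_force"],manip.sense()["width"],manip.sense()["finger_force"])
E
python3 to.py .502 .0235 .07 170.1
```

```text
0.03 [[0.4994 0.0211 0.03  ]] front edge top [[0.4985 0.0061 0.03  ]]
0.034 [[0.4991 0.0178 0.034 ]] front edge top [[0.4982 0.0029 0.034 ]]
0.036 [[0.4989 0.0162 0.036 ]] front edge top [[0.498  0.0013 0.036 ]]
0.038 [[0.4987 0.0146 0.038 ]] front edge top [[ 4.979e-01 -3.000e-04  3.800e-02]]
0.042 [[0.4984 0.0113 0.042 ]] front edge top [[ 0.4975 -0.0035  0.042 ]]
0.046 [[0.4981 0.008  0.046 ]] front edge top [[ 0.4972 -0.0067  0.046 ]]
[0.53492288 0.05714335 0.18649846] 0.39990508985345335 0.0
t 3.75 pos [0.5024 0.0234 0.0279] yaw [1.800e+02 1.000e-02 1.701e+02] w 0.4 F [0.5 0.1 0.2] M [ 0.03  0.04 -0.04] j7 [-0.55  1.51]
shift [ 0.0004  0.0001 -0.0421] turn [0.     0.0001 0.    ]
```

```bash
python3 - <<'E'
from h import *
c=dict(np.load("side1.npz"))
for z in(.09,.0937,.10,.1067,.115,.12):print(z,plane(c,(275,272.6),z).round(4))
c=dict(np.load("side2.npz"))
# finger pad left/right edges -> width 22mm => range
o=c["world_from_camera"][:3,3]
P=np.array([.5024,.0065,.040]);print(np.linalg.norm(P-o), "px per 22mm",c["fx"]*.022/np.linalg.norm(P-o))
E
```

```text
0.09 [[0.4949 0.04   0.09  ]]
0.0937 [[0.4946 0.0366 0.0937]]
0.1 [[0.4941 0.0307 0.1   ]]
0.1067 [[0.4935 0.0245 0.1067]]
0.115 [[0.4928 0.0168 0.115 ]]
0.12 [[0.4924 0.0122 0.12  ]]
0.8990290599068507 px per 22mm 10.735436348924644
```

```bash
python3 - <<'E'
from h import *
c=dict(np.load("side1.npz"))
for P in([.4954,-.0116,.1067],[.4954,-.026,.1067],[.4954,.0309,.0937],[.5,.0734,.1067]):print(P,(proj(c,P)-[240,235])*5+[400,0])
c=dict(np.load("side2.npz"))
for P in([.5024,.0065,.033],[.5024,-.002,.033],[.5024,.0234,.028],[.507,.04,.033]):print(P,(proj(c,P)-[235,240])*6)
m=np.hstack([crop(dict(np.load("side1.npz"))["img"],220,160,110,165,3.5),crop(c["img"],220,160,110,165,3.5)]);cv2.imwrite("pics/c5.png",m)
E
```

```text
[0.4954, -0.0116, 0.1067] [[595.9677358 255.6521606]]
[0.4954, -0.026, 0.1067] [[602.67512913 284.15185307]]
[0.4954, 0.0309, 0.0937] [[579.45822539 197.90189094]]
[0.5, 0.0734, 0.1067] [[570.7380761  98.7389139]]
[0.5024, 0.0065, 0.033] [[290.59000252 376.37051398]]
[0.5024, -0.002, 0.033] [[295.14375144 395.66231254]]
[0.5024, 0.0234, 0.028] [[282.6074164  348.05835927]]
[0.507, 0.04, 0.033] [[286.24921184 300.34688956]]
```

View pics/c5.png

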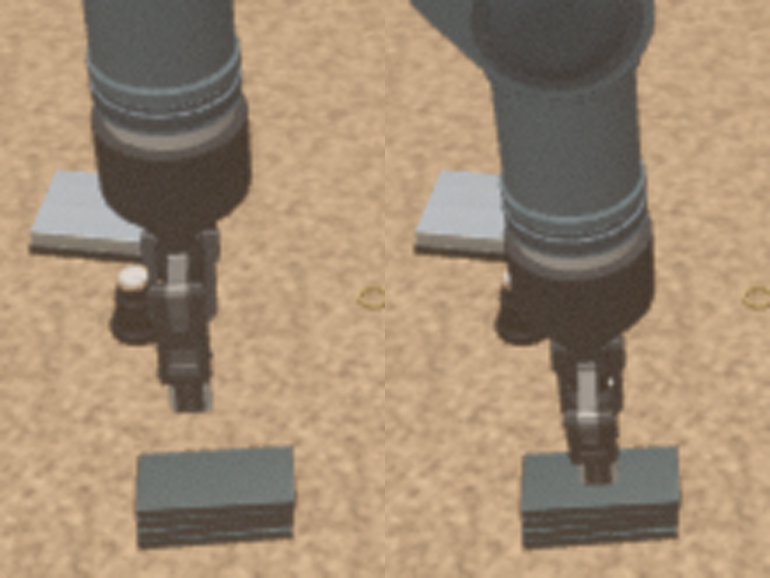

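The near fingertip appears almost exactly where the TCP projects, at (275,273) and then (281,298), although an open finger should be offset from it. I'll check tool and camera consistency using the first pictures.

```bash
python3 - <<'E'
from h import *
t=dict(np.load("top0.npz"));s=dict(np.load("side0.npz"))
from scipy.spatial.transform import Rotation as R
T=np.array([.19913,.61777,.20371]);Rm=R.from_euler('xyz',[-3.13918,.0001,2.82993]).as_matrix()
for n,o in(("tcp",[0,0,0]),("f+",[0,.0425,-.013]),("f-",[0,-.0425,-.013]),("bk+",[0,.057,-.04]),("bk-",[0,-.057,-.04]),("flange",[0,0,-.15])):
    P=T+Rm@np.array(o);print(n,P.round(3),"top",(proj(t,P)[0]).round(1),(proj(t,P)[0]-[0,380])*4,"side",proj(s,P)[0].round(1),((proj(s,P)[0]-[60,0])*4+[400,0]).round())
m=np.hstack([crop(t["img"],0,380,100,100,4),crop(s["img"],60,0,100,100,4)]);cv2.imwrite("pics/c6.png",m)
E
```

```text
tcp [0.199 0.618 0.204] top [ 79.3 414.3] [317.10281701 137.39244002] side [123.8 105.7] [655. 423.]
f+ [0.212 0.658 0.217] top [ 57.3 409.5] [229.1107007  117.90586111] side [128.5  93.9] [674. 375.]
f- [0.186 0.577 0.217] top [ 94.8 421.7] [379.27703921 166.79402916] side [115.6 108.6] [622. 434.]
bk+ [0.217 0.672 0.244] top [ 43.1 409.8] [172.45406696 119.24454487] side [127.6  81.7] [670. 327.]
bk- [0.182 0.564 0.244] top [ 94.9 426.7] [379.55037659 186.79476236] side [109.7 101.1] [599. 404.]
flange [0.199 0.618 0.354] top [ 35.2 430.9] [140.75386631 203.44035486] side [104.4  46.7] [578. 187.]
```

View pics/c6.png

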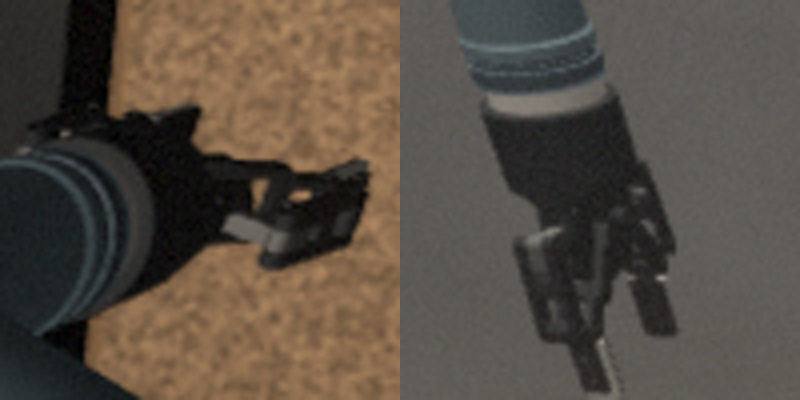

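Both fingertips show higher in the picture than the TCP model says, by a margin that grows with opening. I'll lift and measure the tip height numerically against the opening from the side view.

```bash
cat > tip.py <<'E'
from h import *
# lowest dark row of the gripper in the side view near the TCP column
def tip(save):
    st=manip.sense();c=manip.capture("side");np.savez(save,**c)
    p=proj(c,st["tool_pos"])[0]; im=c["img"].astype(int)
    m=((im.max(2)<95)).astype(np.uint8); 
    x0,x1=int(p[0])-14,int(p[0])+16; y1=int(p[1])+30
    print("w",round(st["width"],3),"tcp",st["tool_pos"].round(4),"px",p.round(1))
    for y in range(int(p[1])-34,y1,2):
        print(y,"".join("#" if im[y,x].max()<85 else "+" if im[y,x,0]-im[y,x,2]<25 else "." for x in range(x0-10,x1+10)))
if __name__=="__main__":
    import sys; tip(sys.argv[1])
E
echo '[[[0,0,-0.05],[0,0,0],0.5],[[0,0,-0.1],[0,0,0],0],[[0,0,-0.1],[0,0,0],0],[[0,0,-0.1],[0,0,0],0],[[0,0,-0.1],[0,0,0],0]]' | python3 steer.py
echo '[[[0,0,0],[0,0,0],0],[[0,0,0],[0,0,0],0],[[0,0,0],[0,0,0],0],[[0,0,0],[0,0,0],0]]' | python3 steer.py
python3 tip.py shut.npz
```

```text
time_s: 4.17
tool_pos: [0.5034, 0.0237, 0.1291]
ee_rot: [3.14, 0.003, 2.969]
ft_force: [-0.1, 0.7, -0.9]
width: 0.004
finger_force: 0.0
time_s: 4.5
tool_pos: [0.5012, 0.0231, 0.1266]
ee_rot: [-3.14, -0.003, 2.969]
ft_force: [-0.4, -1.2, -0.3]
width: -0.002
finger_force: 0.0
w -0.002 tcp [0.5012 0.0231 0.1266] px [278.3 265.4]
231 +++++++++++#####+++++++#######....................
233 ###++++#+++####+++++++++++####....................
235 ............####+++++++++++##.....................
237 .++++++......+++++++++++++++......................
239 .++++++......+++++++++++++++......................
241 ........#....+++++++++++++++......................
243 #.....####...###+++++++#####......................
245 #######+##....######+#######......................
247 ##+++######....#############......................
249 ############.....++##+####++......................
251 #############.....++#####++++.....................
253 #############.....+#######+++.....................
255 ##+.++#+####......++##+###++......................
257 ..######..........................................
25
[... 287 characters left out ...]
........................................
271 ..................................................
273 ..................................................
275 ..................................................
277 ..................................................
279 ..................................................
281 ..................................................
283 ..................................................
285 ..................................................
287 ..................................................
289 ..............+++++++++++++++++++++++++++++++++++.
291 ......++++++++++++++++++++++++++++++++++++++++++++
293 ......++++++++++++++++++++++++++++++++++++++++++++
```

```bash
python3 - <<'E'
from h import *
c=dict(np.load("shut.npz"));print("band1",plane(c,(235,361),.003))
for z in(.12,.1266,.14,.15,.155,.16):print(z,plane(c,(277,256.5),z).round(4))
E
echo '[[[0,-0.08,0.02],[0,0,0],0],[[0,-0.08,0.06],[0,0,0],0],[[0,-0.08,0.1],[0,0,0],0],[[0,-0.08,0.1],[0,0,0],0],[[0,-0.08,0.1],[0,0,0],0]]' | python3 steer.py
echo '[[[0,0,0],[0,0,0],0],[[0,0,0],[0,0,0],0],[[0,0,0],[0,0,0],0]]' | python3 steer.py
python3 to.py .49 -.055 0 170.1;python3 tip.py low.npz | head -30
```

```text
band1 [[ 0.39092429 -0.08511316  0.003     ]]
0.12 [[0.5034 0.0539 0.12  ]]
0.1266 [[0.5027 0.0473 0.1266]]
0.14 [[0.5014 0.034  0.14  ]]
0.15 [[0.5004 0.024  0.15  ]]
0.155 [[0.4999 0.0191 0.155 ]]
0.16 [[0.4994 0.0141 0.16  ]]
time_s: 4.97
tool_pos: [0.4832, -0.0573, 0.0236]
ee_rot: [-3.138, -0.01, 2.966]
ft_force: [-0.4, -0.2, -0.9]
width: 0.002
finger_force: 0.0
time_s: 5.22
tool_pos: [0.4907, -0.0546, 0.0295]
ee_rot: [3.14, 0.004, 2.97]
ft_force: [1.1, 0.2, 0.3]
width: 0.002
finger_force: 0.0
t 5.22 pos [ 0.4907 -0.0546  0.0295] yaw [179.93   0.2  170.19] w 0.002 F [1.1 0.2 0.3] M [-0.02  0.03 -0.04] j7 [-0.44  1.69]
shift [ 0.0008 -0.0006  0.0295] turn [0.0013 0.0035 0.0015]
w 0.002 tcp [ 0.4907 -0.0546  0.0295] px [283.3 329.1]
295 .++++++++######################++++++++++++++.....
297 +++++++++#######+++++++#######+++++++++++++++.....
299 +++++++++++#####+++++++#######+++++++++++++++.....
301 +++++++++++#####+++++++#######+++++++++++++++.....
303 +++++++++++#####+++++++#######+++++++++++++++.....
305 +++++++++++#####++++++++####################......
307 +##########+++##+++++
[... 539 characters left out ...]
........................................
329 ..................................................
331 ..................................................
333 ..................................................
335 ..................................................
337 ..................................................
339 ..................................................
341 ..................................................
343 ..................................................
345 ..................................................
347 ..................................................
349 ..................................................
351 ..................................................
```

```bash
cat > chk.py <<'E'
from station import manip
import sys
s=manip.sense();print(s["tool_pos"].round(4),s["ft_force"].round(1),s["joint_positions"].round(2)[5]);sys.exit(int(abs(s["ft_force"][2])>3))
E
echo '[[[0.001,0,0.005],[0,0,0],0],[[0.001,0,0.01],[0,0,0],0],[[0.001,0,0.015],[0,0,0],0],[[0.001,0,0.015],[0,0,0],0],[[0.001,0,0.015],[0,0,0],0]]' | python3 steer.py >/dev/null; python3 chk.py &&
echo '[[[0,0,0.002],[0,0,0],0],[[0,0,0.004],[0,0,0],0],[[0,0,0.004],[0,0,0],0]]' | python3 steer.py >/dev/null; python3 chk.py &&
echo '[[[0,0,0.002],[0,0,0],0],[[0,0,0.003],[0,0,0],0],[[0,0,0.003],[0,0,0],0]]' | python3 steer.py >/dev/null; python3 chk.py &&
echo '[[[0,0,0.002],[0,0,0],0],[[0,0,0.003],[0,0,0],0],[[0,0,0.003],[0,0,0],0]]' | python3 steer.py >/dev/null; python3 chk.py &&
echo '[[[0,0,0.002],[0,0,0],0],[[0,0,0.003],[0,0,0],0],[[0,0,0.003],[0,0,0],0]]' | python3 steer.py >/dev/null; python3 chk.py
```

```text
[ 0.487  -0.0552  0.0124] [0.2 0.3 0.3] 0.68
[ 0.4873 -0.0553  0.0085] [-0.3 -0.9  0.8] 0.67
[ 0.4874 -0.0553  0.0057] [-0.8 -0.3  0.3] 0.67
[ 0.4874 -0.0553  0.0026] [ 0.2 -1.1 -0.3] 0.66
[ 4.873e-01 -5.530e-02 -4.000e-04] [-0.8  0.2 -0.4] 0.66
```

```bash

echo '[[[0,0,0.002],[0,0,0],0],[[0,0,0.003],[0,0,0],0],[[0,0,0.003],[0,0,0],0]]' | python3 steer.py >/dev/null; python3 chk.py &&
echo '[[[0,0,0.002],[0,0,0],0],[[0,0,0.003],[0,0,0],0],[[0,0,0.003],[0,0,0],0]]' | python3 steer.py >/dev/null; python3 chk.py &&
echo '[[[0,0,0.002],[0,0,0],0],[[0,0,0.003],[0,0,0],0],[[0,0,0.003],[0,0,0],0]]' | python3 steer.py >/dev/null; python3 chk.py &&
echo '[[[0,0,0.002],[0,0,0],0],[[0,0,0.003],[0,0,0],0],[[0,0,0.003],[0,0,0],0]]' | python3 steer.py >/dev/null; python3 chk.py &&
echo '[[[0,0,0.002],[0,0,0],0],[[0,0,0.003],[0,0,0],0],[[0,0,0.003],[0,0,0],0]]' | python3 steer.py >/dev/null; python3 chk.py &&
echo '[[[0,0,0.002],[0,0,0],0],[[0,0,0.003],[0,0,0],0],[[0,0,0.003],[0,0,0],0]]' | python3 steer.py >/dev/null; python3 chk.py ; python3 tip.py low2.npz | head -24
```

```text
[ 0.4874 -0.0553 -0.0034] [0.5 0.  0.1] 0.65
[ 0.4873 -0.0553 -0.0064] [-0.1 -0.9 -0.2] 0.64
[ 0.4873 -0.0553 -0.0094] [0.2 0.3 0.2] 0.64
[ 0.4873 -0.0553 -0.0124] [-1.3 -0.3  0.7] 0.63
[ 0.4873 -0.0552 -0.0154] [-0.7 -0.8 -0.2] 0.63
[ 0.4873 -0.0552 -0.0184] [-0.3 -0.3  0.2] 0.62
w 0.001 tcp [ 0.4873 -0.0552 -0.0184] px [283.1 343.8]
309 .########+################+#+++############+......
311 +++++++++######################+++++++++++++......
313 .###################################++++..........
315 .########..######++++++######.....................
317 ............###+.++++++######.....................
319 .............###+++++++######.....................
321 .............###+++++++######.....................
323 ................++++++++###.......................
325 .................+++++++++##......................
327 ...............++++++++++++.......................
329 ..............+++++++++++++.......................
331 ..............++++++++++++++......................
333 ..............++++++++++++++......................
335 ................+++++++...........................
337 ..................+++.++.#+.......................
339 ..................................................
341 ..................................................
343 ..................................................
345 ..................................................
347 ..................................................
349 ..................................................
351 ..................................................
353 ..................................................
```

```bash

echo '[[[0,0,0.001],[0,0,0],0],[[0,0,0.002],[0,0,0],0],[[0,0,0.002],[0,0,0],0]]' | python3 steer.py >/dev/null; python3 chk.py &&
echo '[[[0,0,0.001],[0,0,0],0],[[0,0,0.002],[0,0,0],0],[[0,0,0.002],[0,0,0],0]]' | python3 steer.py >/dev/null; python3 chk.py &&
echo '[[[0,0,0.001],[0,0,0],0],[[0,0,0.002],[0,0,0],0],[[0,0,0.002],[0,0,0],0]]' | python3 steer.py >/dev/null; python3 chk.py &&
echo '[[[0,0,0.001],[0,0,0],0],[[0,0,0.002],[0,0,0],0],[[0,0,0.002],[0,0,0],0]]' | python3 steer.py >/dev/null; python3 chk.py &&
echo '[[[0,0,0.001],[0,0,0],0],[[0,0,0.002],[0,0,0],0],[[0,0,0.002],[0,0,0],0]]' | python3 steer.py >/dev/null; python3 chk.py &&
echo '[[[0,0,0.001],[0,0,0],0],[[0,0,0.002],[0,0,0],0],[[0,0,0.002],[0,0,0],0]]' | python3 steer.py >/dev/null; python3 chk.py &&
echo '[[[0,0,0.001],[0,0,0],0],[[0,0,0.002],[0,0,0],0],[[0,0,0.002],[0,0,0],0]]' | python3 steer.py >/dev/null; python3 chk.py 
```

```text
[ 0.4875 -0.0553 -0.0203] [-0.2  0.1  0.2] 0.62
[ 0.4874 -0.0553 -0.0223] [-0.1 -0.6 -0.1] 0.61
[ 0.4874 -0.0552 -0.0243] [ 0.2  0.1 -1.2] 0.61
[ 0.4876 -0.0553 -0.0261] [ 0.4 -0.7  0.5] 0.61
[ 0.4876 -0.0553 -0.0262] [-5.8  1.1 18.5] 0.61
[ 0.4876 -0.0553 -0.0262] [-5.8  1.1 18.5] 0.61
[ 0.4876 -0.0553 -0.0262] [-5.8  1.1 18.5] 0.61
```

Contact with the table came at reported z = −0.0262, so the true tips are about 26 mm above the reported TCP. I'll apply that offset and grasp again.

```bash

echo '[[[0,0,-0.04],[0,0,0],0.2],[[0,0,-0.08],[0,0,0],1],[[0,0.05,-0.09],[0,0,0],1],[[0,0.08,-0.09],[0,0,0],1],[[0,0.08,-0.09],[0,0,0],1]]' | python3 steer.py
echo '[[[0,0,0],[0,0,0],1],[[0,0,0],[0,0,0],1],[[0,0,0],[0,0,0],1],[[0,0,0],[0,0,0],1]]' | python3 steer.py
python3 to.py .502 .0235 .0003 170.1; python3 tip.py open3.npz
```

```text
time_s: 9.9
tool_pos: [0.5047, 0.0337, 0.0637]
ee_rot: [3.135, 0.004, 2.98]
ft_force: [0.6, 0.8, 0.1]
width: 0.711
finger_force: 0.0
time_s: 10.23
tool_pos: [0.5005, 0.0217, 0.0614]
ee_rot: [-3.141, -0.001, 2.966]
ft_force: [0.0, 0.0, -0.1]
width: 1.001
finger_force: 0.0
t 10.23 pos [0.5005 0.0217 0.0614] yaw [-1.7994e+02 -6.0000e-02  1.6994e+02] w 1.001 F [ 0.   0.  -0.1] M [-0.02 -0.04 -0.03] j7 [-0.61  1.48]
shift [-0.0012  0.0021  0.0611] turn [-0.0011 -0.0011 -0.0028]
w 1.001 tcp [0.5005 0.0217 0.0614] px [280.3 288.2]
254 ##########+++###++++++#####++.....................
256 #+++#####..++#.#+++++++####+#.....................
258 ...........+++..+++++++####++.....................
260 ............++++++++++++++.++.....................
262 ............+++++++++++++++++.....................
264 ............####++++++#####++.....................
266 ............####++++++#####++.....................
268 .............####++++++####+......................
270 ..............###+++++#####.......................
272 ..............###+++++#####.......................
274 ..............##
[... 489 characters left out ...]
+++++++++.#+++##++++++++++++++++++++++..
294 ....++++++++++++++++++++++++++++++++++++++++++++..
296 ...+++++++++++++++++++++++++++++++++++++++++++++..
298 ...+++++++++++++++++++++++++++++++++++++++++++++..
300 ...+++++++++++++++++++++++++++++++++++++++++++++..
302 ...+++++++++++++++++++++++++++++++++++++++++++++..
304 ...+++++++++++++++++++++++++++++++++++#++#+++##+..
306 ...+#++#++###########+#+########++++++++#+#####...
308 ...+++++++++++#+###############+#############+#...
310 ....++++++++#+++++++++########+###++#+###++++++...
312 ....#+##++#+##++###+#+++++++++++++++++++++++#++...
314 ...++++++++##+##########+++.+.....................
316 ..................................................
```

```bash

echo '[[[-0.001,0.002,0.025],[0,0,0],1],[[-0.001,0.002,0.04],[0,0,0],1],[[-0.001,0.002,0.05],[0,0,0],1],[[-0.001,0.002,0.05],[0,0,0],1],[[-0.001,0.002,0.05],[0,0,0],1]]' | python3 steer.py >/dev/null
echo '[[[0,0,0],[0,0,0],1],[[0,0,0],[0,0,0],1]]' | python3 steer.py
python3 to.py .502 .0235 .0003 170.1
```

```text
time_s: 10.87
tool_pos: [0.5037, 0.0251, 0.0128]
ee_rot: [3.141, 0.002, 2.968]
ft_force: [0.3, 1.1, 0.8]
width: 1.002
finger_force: 0.0
t 10.87 pos [0.5037 0.0251 0.0128] yaw [1.7996e+02 1.0000e-01 1.7007e+02] w 1.002 F [0.3 1.1 0.8] M [ 0.   -0.02  0.02] j7 [-0.57  1.54]
shift [ 0.0014 -0.0019  0.0125] turn [ 0.0007  0.0018 -0.0005]
```

```bash

echo '[[[0.001,-0.002,0.006],[0,0,0],1],[[0.001,-0.002,0.012],[0,0,0],1],[[0.001,-0.002,0.012],[0,0,0],1],[[0.001,-0.002,0.012],[0,0,0],0.7],[[0.001,-0.002,0.012],[0,0,0],0.7]]' | python3 steer.py 
python3 to.py .502 .0235 .0003 170.1
echo '[[[0,0,0],[0,0,0],0.4],[[0,0,0],[0,0,0],0.4],[[0,0,0],[0,0,0],0.4],[[0,0,0],[0,0,0],0.4]]' | python3 steer.py
python3 to.py .502 .0235 .0003 170.1
```

```text
time_s: 11.28
tool_pos: [0.5012, 0.0235, -0.0002]
ee_rot: [-3.141, -0.0, 2.969]
ft_force: [-0.7, -0.1, 0.5]
width: 0.746
finger_force: 0.0
t 11.28 pos [ 5.012e-01  2.350e-02 -2.000e-04] yaw [-1.7999e+02 -2.0000e-02  1.7010e+02] w 0.746 F [-0.7 -0.1  0.5] M [-0.01 -0.05  0.02] j7 [-0.55  1.56]
shift [-0.0008  0.0001 -0.0005] turn [-0.0001 -0.0003  0.    ]
time_s: 11.62
tool_pos: [0.5022, 0.0236, 0.0004]
ee_rot: [3.141, 0.001, 2.969]
ft_force: [0.4, 0.4, 3.1]
width: 0.491
finger_force: 61.1
t 11.62 pos [5.022e-01 2.360e-02 4.000e-04] yaw [1.7997e+02 8.0000e-02 1.7010e+02] w 0.491 F [0.4 0.4 3.1] M [-0.08  0.02 -0.04] j7 [-0.55  1.56]
shift [ 0.0002 -0.0001  0.0001] turn [0.0005 0.0014 0.    ]
```

```bash

echo '[[[0,0,-0.003],[0,0,0],0.3],[[0,0,-0.008],[0,0,0],0.3],[[0,0,-0.015],[0,0,0],0.3],[[0,0,-0.03],[0,0,0],0.3],[[0,0,-0.05],[0,0,0],0.3]]' | python3 steer.py 
echo '[[[0,0,-0.06],[0,0,0],0.3],[[0,0,-0.06],[0,0,0],0.3],[[0,0,-0.06],[0,0,0],0.3],[[0,0,-0.06],[0,0,0],0.3],[[0,0,-0.06],[0,0,0],0.3]]' | python3 steer.py 
python3 to.py .502 .0235 .0003 170.1
python3 - <<'E'
from h import *
c=manip.capture("side");np.savez("lift.npz",**c)
cv2.imwrite("pics/lift.png",crop(c["img"],215,180,120,145,4))
E
```

```text
time_s: 12.03
tool_pos: [0.4996, 0.0233, 0.0495]
ee_rot: [-3.14, -0.003, 2.969]
ft_force: [0.5, 0.3, -0.8]
width: 0.498
finger_force: 60.8
time_s: 12.45
tool_pos: [0.5003, 0.0237, 0.1094]
ee_rot: [-3.142, -0.001, 2.969]
ft_force: [-0.4, -0.5, -0.9]
width: 0.492
finger_force: 61.0
t 12.45 pos [0.5003 0.0237 0.1094] yaw [-1.8000e+02 -8.0000e-02  1.7011e+02] w 0.492 F [-0.4 -0.5 -0.9] M [-0.04  0.05 -0.05] j7 [-0.65  1.43]
shift [-1.900e-03  1.000e-04  1.091e-01] turn [-0.0001 -0.0015  0.0003]
```

View pics/lift.png

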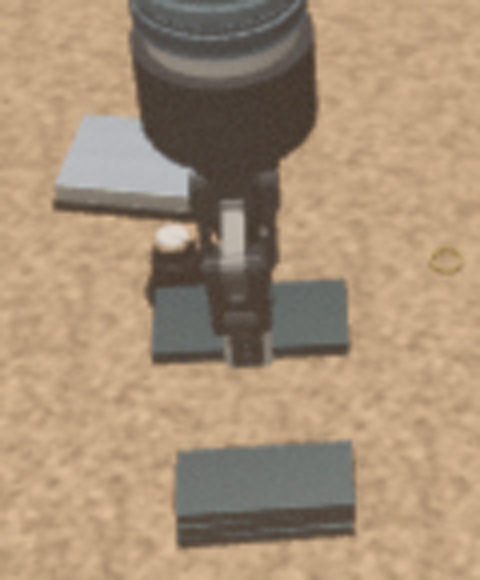

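Only the top tablet is in the gripper and three remain, with wax1's front lower edge at side (253,270)–(302,267). Next is the transfer to the block.

```bash

echo '[[[0.008,0.03,0],[0,0,0],0.3],[[0.017,0.068,0],[0,0,0],0.3],[[0.025,0.1,0],[0,0,0],0.3],[[0.034,0.135,0],[0,0,0],0.3],[[0.034,0.135,0],[0,0,0],0.3]]' | python3 steer.py >/dev/null
echo '[[[0.009,0.033,0],[0,0,0.05],0.3],[[0.017,0.068,0],[0,0,0.1],0.3],[[0.026,0.1,0],[0,0,0.15],0.3],[[0.034,0.135,0],[0,0,0.204],0.3],[[0.034,0.135,0],[0,0,0.204],0.3]]' | python3 steer.py >/dev/null
echo '[[[0,0,0.02],[0,0,0],0.3],[[0,0,0.04],[0,0,0],0.3],[[0,0,0.055],[0,0,0],0.3],[[0,0,0.055],[0,0,0],0.3],[[0,0,0.055],[0,0,0],0.3]]' | python3 steer.py 
python3 to.py .479 .301 -.006 158.4
python3 - <<'E'
from h import *
for v in("side","top"):
    c=manip.capture(v);np.savez(v+"h.npz",**c)
E
```

```text
time_s: 13.75
tool_pos: [0.479, 0.2995, 0.0527]
ee_rot: [-3.137, -0.002, 2.765]
ft_force: [-0.0, -0.1, -0.3]
width: 0.496
finger_force: 61.1
t 13.75 pos [0.479  0.2995 0.0527] yaw [-1.7972e+02 -1.3000e-01  1.5841e+02] w 0.496 F [-0.  -0.1 -0.3] M [ 0.07 -0.05 -0.05] j7 [-1.    0.77]
shift [0.0004 0.0016 0.0587] turn [-0.0048 -0.0023  0.0002]
```

```bash

echo '[[[0,0.0015,0.015],[0,0,0],0.3],[[0,0.0015,0.03],[0,0,0],0.3],[[0,0.0015,0.04],[0,0,0],0.3],[[0,0.0015,0.046],[0,0,0],0.3],[[0,0.0015,0.05],[0,0,0],0.3]]' | python3 steer.py >/dev/null
echo '[[[0,0,0],[0,0,0],0.3],[[0,0,0],[0,0,0],0.3],[[0,0,0],[0,0,0],0.3],[[0,0,0],[0,0,0],0.3]]' | python3 steer.py 
python3 to.py .479 .301 -.006 158.4
```

```text
time_s: 14.6
tool_pos: [0.4819, 0.303, 0.0056]
ee_rot: [3.14, 0.001, 2.765]
ft_force: [-0.2, -1.0, -0.6]
width: 0.493
finger_force: 61.1
t 14.6 pos [0.4819 0.303  0.0056] yaw [1.7993e+02 4.0000e-02 1.5841e+02] w 0.493 F [-0.2 -1.  -0.6] M [-0.    0.   -0.04] j7 [-0.97  0.81]
shift [ 0.002  -0.0029  0.0116] turn [0.0013 0.0007 0.0001]
```

```bash

echo '[[[0.002,-0.002,0.004],[0,0,0],0.3],[[0.002,-0.002,0.008],[0,0,0],0.3],[[0.002,-0.002,0.008],[0,0,0],0.3],[[0.002,-0.002,0.008],[0,0,0],0.3],[[0.002,-0.002,0.008],[0,0,0],0.3]]' | python3 steer.py >/dev/null
python3 to.py .479 .301 -.0066 158.4
echo '[[[0,0,0.002],[0,0,0],0.3],[[0,0,0.003],[0,0,0],0.3],[[0,0,0.003],[0,0,0],0.3]]' | python3 steer.py
python3 to.py .479 .301 -.0066 158.4
```

```text
t 15.02 pos [ 0.4786  0.3014 -0.0032] yaw [-179.99   -0.    158.41] w 0.493 F [ 0.7 -0.3 -0.3] M [ 0.01 -0.01 -0.05] j7 [-0.97  0.81]
shift [-0.0005 -0.0003  0.0034] turn [-0.0002 -0.0001  0.0003]
time_s: 15.27
tool_pos: [0.4786, 0.3014, -0.0064]
ee_rot: [-3.141, -0.0, 2.765]
ft_force: [-0.4, -0.9, 0.1]
width: 0.492
finger_force: 61.1
t 15.27 pos [ 0.4786  0.3014 -0.0064] yaw [-1.7998e+02 -1.0000e-02  1.5842e+02] w 0.492 F [-0.4 -0.9  0.1] M [0.03 0.07 0.  ] j7 [-0.97  0.81]
shift [-0.0006 -0.0002  0.0002] turn [-0.0004 -0.0002  0.0003]
```

```bash
sed -i 's/>3))/>1.8))/' chk.py
python3 chk.py && echo '[[[0,0,0.001],[0,0,0],0.3],[[0,0,0.001],[0,0,0],0.3]]' | python3 steer.py >/dev/null; python3 chk.py && echo '[[[0,0,0.001],[0,0,0],0.3],[[0,0,0.001],[0,0,0],0.3]]' | python3 steer.py >/dev/null; python3 chk.py && echo '[[[0,0,0.001],[0,0,0],0.3],[[0,0,0.001],[0,0,0],0.3]]' | python3 steer.py >/dev/null; python3 chk.py
```

```text
[ 0.4786  0.3014 -0.0064] [-0.4 -0.9  0.1] 0.71
[ 0.4787  0.3014 -0.0065] [-1.4 -1.5  4.8] 0.71
[ 0.4787  0.3014 -0.0065] [-1.4 -1.5  4.8] 0.71
[ 0.4787  0.3014 -0.0065] [-1.4 -1.5  4.8] 0.71
```

```bash

echo '[[[0,0,0],[0,0,0],0.6],[[0,0,0],[0,0,0],0.75],[[0,0,0],[0,0,0],0.75],[[0,0,0],[0,0,0],0.75]]' | python3 steer.py >/dev/null
echo '[[[0,0,-0.02],[0,0,0],0.75],[[0,0,-0.06],[0,0,0],0.75],[[0,0,-0.1],[0,0,0],0.8],[[0,0,-0.14],[0,0,0],0.8],[[0,0,-0.18],[0,0,0],0.8]]' | python3 steer.py 
echo '[[[0,-0.03,-0.03],[0,0,0],0.8],[[0,-0.07,-0.03],[0,0,0],0.8],[[0,-0.11,-0.03],[0,0,0],0.8],[[0,-0.15,-0.03],[0,0,0],0.8],[[0,-0.19,-0.03],[0,0,0],0.8]]' | python3 steer.py 
python3 to.py .45 -.14 .21 158.4
python3 - <<'E'
from m1 import *
t=manip.capture("top");s=manip.capture("side");np.savez("top4.npz",**t);np.savez("side4.npz",**s)
for n,c,x,y,w,h in(("t",t,215,252,65,70),("s",s,222,200,62,40)):
    print(n)
    for r in range(y,y+h,2):print("".join("#" if c["img"][r,q].max()<100 else "+" if int(c["img"][r,q,0])-int(c["img"][r,q,2])<28 else "." for q in range(x,x+w)))
E
```

```text
time_s: 16.18
tool_pos: [0.4784, 0.301, 0.1744]
ee_rot: [-3.141, -0.0, 2.764]
ft_force: [1.0, 0.6, 0.9]
width: 0.797
finger_force: 0.0
time_s: 16.6
tool_pos: [0.408, 0.1232, 0.2029]
ee_rot: [3.141, 0.0, 2.765]
ft_force: [1.0, -0.9, 0.6]
width: 0.802
finger_force: 0.0
t 16.6 pos [0.408  0.1232 0.2029] yaw [179.97   0.   158.42] w 0.802 F [ 1.  -0.9  0.6] M [-0.    0.01 -0.06] j7 [-1.    0.76]
shift [-0.1358 -0.2293 -0.0072] turn [0.0006 0.0001 0.0004]
t
.................................................................
.................................................................
.................................................................
.................................................................
.................................................................
.................................................................
........................++++#....................................
.......................++++++++++#...............................
......................+++++#+++++++++++..........................
.....................+++++#######+++++++++++#....
[... 2228 characters left out ...]
+......
..........++++####+########+###+##++#+++++#+++++#++++++#......
.........+++###############+####+#+#+#++###++++##++++++#......
........++++++++++++++######################+++#++++++#.......
.......+++++++++++++++++++++++++++++++++++++###+++++++........
.......++++++++++++++++++++++++++++++++++++++++++++++#........
........++++++++++++++++++++++++++++++++++++++++++++#.........
.......###++++++++++++++++++++++++++++++++++++++++++#.........
...........#####################+++++++++++++++++++#..........
................................####################..........
....................................+.........................
.................................+++++++......................
```

```bash
cat > m2.py <<'E'
from meas import *
t=dict(np.load("top4.npz"));s=dict(np.load("side4.npz"))
# block outline (colour vs wood) with the wax as part of it, then the wax by brightness inside it
def q2(c,box,lo,hi,sm): return quad(c,*box,lo,hi,8,sm)
import sys
for nm,z,ta,sa in(("block",.02,((215,252,52,70),0,255,30),None),("wax",.029,((225,262,38,44),0,107,30),((228,206,52,28),86,142,25)),("waxouter",.029,((225,262,38,44),60,107,30),((228,206,52,28),0,142,25))):
    for v,c,a in(("top",t,ta),("side",s,sa)):
        if a is None: continue
        try:
            q=q2(c,*a);P=plane(c,q,z);print(nm,v,q.round(1).tolist(),rect(P),(P.mean(0)*1000).round(1))
        except Exception as e: print(nm,v,"fail",e)
E
python3 m2.py
python3 - <<'E'
from h import *
s=dict(np.load("side4.npz"));t=dict(np.load("top4.npz"))
print([s["img"][y,252].tolist()[2] for y in range(204,238)]); print([t["img"][286,x].tolist()[2] for x in range(226,262)])
E
```

```text
block top [[264.9, 272.0], [249.1, 311.9], [222.9, 301.9], [239.1, 262.5]] (array([479.7, 299.2]), 112.6, 74.6, -21.5) [479.6 299.2  20. ]
wax top [[256.7, 273.2], [243.6, 306.0], [228.4, 299.4], [241.1, 267.5]] (array([479.9, 302.2]), 92.0, 44.5, -21.5) [480.2 301.9  29. ]
wax side [[272.0, 211.5], [268.8, 222.1], [233.1, 218.9], [237.3, 208.5]] (array([478.5, 302.7]), 91.2, 41.2, -21.6) [478.5 302.8  29. ]
waxouter top [[256.7, 273.2], [243.6, 306.0], [228.4, 299.4], [241.1, 267.5]] (array([479.9, 302.2]), 92.0, 44.5, -21.5) [480.2 301.9  29. ]
waxouter side [[273.5, 211.6], [269.3, 225.0], [231.9, 221.7], [237.3, 208.5]] (array([478.2, 297.3]), 94.4, 51.7, -21.3) [478.2 297.2  29. ]
[128, 126, 128, 127, 127, 126, 111, 97, 94, 94, 97, 98, 96, 96, 97, 99, 95, 80, 62, 96, 179, 187, 185, 183, 151, 120, 109, 105, 75, 49, 74, 120, 126, 130]
[95, 96, 98, 103, 133, 147, 147, 118, 90, 91, 91, 91, 90, 91, 89, 88, 90, 91, 91, 86, 87, 85, 87, 86, 89, 77, 123, 148, 147, 149, 148, 150, 111, 39, 70, 82]
```

The wax lies flat on the block. The angles agree (−21.5° for the wax, −21.6° for the block) and the centres agree within about 2 mm. I'll refine the cap axis and move over it while turning the wrist to mid-range.

```bash

python3 - <<'E'
from h import *
t=dict(np.load("top0.npz"));s=dict(np.load("side0.npz"))
C={}
for n,c,(x,y) in(("t",t,(482,290)),("s",s,(278,414))):
    r=7;k=8;im=cv2.resize(c["img"][y-r:y+r+1,x-r:x+r+1],None,fx=k,fy=k,interpolation=cv2.INTER_CUBIC).astype(int)
    rb=(im[...,2]-im[...,0]).astype(float)  # ring and collet are bluish steel, cone is tan
    m=(rb>-6).astype(np.uint8);m=cv2.morphologyEx(m,cv2.MORPH_OPEN,np.ones((9,9)));nl,lab,st,ce=cv2.connectedComponentsWithStats(m)
    i=min(range(1,nl),key=lambda i:np.hypot(*(ce[i]-60)));ct,_=cv2.findContours((lab==i).astype(np.uint8),0,2)
    e=cv2.fitEllipse(max(ct,key=len));C[n]=(np.array(e[0])+.5)/k-.5+[x-r,y-r];print(n,C[n],np.array(e[1])/k)
p=tri(t,C["t"],s,C["s"]);print(p)
E
echo '[[[-0.02,-0.035,0],[0,0,0],0.8],[[-0.04,-0.07,0],[0,0,0],0.8],[[-0.06,-0.1,0],[0,0,0],0.8],[[-0.08,-0.13,-0.01],[0,0,0],0.8],[[-0.1,-0.165,-0.01],[0,0,0],0.8]]' | python3 steer.py >/dev/null
python3 to.py .45 -.282 .21 67
```

```text
t [481.56813145 289.32087231] [7.08006811 7.93688726]
s [277.8419733  413.95364428] [11.06794548 11.82090378]
(array([ 0.45026044, -0.2809121 ,  0.15820592]), np.float64(0.0013360812923893224))
t 17.12 pos [ 0.4426 -0.0661  0.2143] yaw [1.7984e+02 1.5000e-01 1.5851e+02] w 0.8 F [ 1.2 -0.7 -0.7] M [ 0.02 -0.07 -0.  ] j7 [-0.82  1.2 ]
shift [-0.086  -0.1982  0.0039] turn [ 4.3000e-03 -2.0000e-04  1.5971e+00]
```

```bash

echo '[[[-0.015,-0.035,0],[0,0,0.12],0.8],[[-0.03,-0.07,0],[0,0,0.24],0.8],[[-0.045,-0.105,0],[0,0,0.36],0.8],[[-0.06,-0.14,0],[0,0,0.48],0.8],[[-0.075,-0.175,0],[0,0,0.6],0.8]]' | python3 steer.py >/dev/null
echo '[[[0,0,0],[0,0,0.12],0.8],[[0,0,0],[0,0,0.24],0.8],[[0,0,0],[0,0,0.36],0.8],[[0,0,0],[0,0,0.48],0.8],[[0,0,0],[0,0,0.6],0.8]]' | python3 steer.py >/dev/null
echo '[[[0,0,0],[0,0,0.12],0.8],[[0,0,0],[0,0,0.24],0.8],[[0,0,0],[0,0,0.36],0.8],[[0,0,0],[0,0,0.4],0.8],[[0,0,0],[0,0,0.4],0.8]]' | python3 steer.py >/dev/null
python3 to.py .45 -.2813 .21 67
```

```text
t 18.37 pos [ 0.4468 -0.2554  0.2127] yaw [-1.7999e+02  6.0000e-02  6.6740e+01] w 0.803 F [0.3 0.7 0.3] M [-0.   -0.01 -0.05] j7 [-0.69  0.35]
shift [-0.0225  0.0132  0.0027] turn [-0.0002  0.001  -0.0045]
```

```bash

echo '[[[-0.0225,0.013,0],[0,0,0],0.8],[[-0.0225,0.013,0.02],[0,0,0],0.8],[[-0.0225,0.013,0.045],[0,0,0],0.8],[[-0.0225,0.013,0.06],[0,0,0],0.8],[[-0.0225,0.013,0.06],[0,0,0],0.8]]' | python3 steer.py >/dev/null
echo '[[[0,0,0],[0,0,0],0.8],[[0,0,0],[0,0,0],0.8],[[0,0,0],[0,0,0],0.8],[[0,0,0],[0,0,0],0.8]]' | python3 steer.py >/dev/null
python3 to.py .45 -.2813 .099 67
```

```text
t 19.12 pos [ 0.4505 -0.282   0.1542] yaw [ 1.7985e+02 -1.0000e-02  6.6770e+01] w 0.803 F [-0.7 -0.4 -0.6] M [-0.05  0.01  0.01] j7 [-0.48  0.48]
shift [ 0.0004 -0.0009  0.0552] turn [ 0.0025 -0.0003 -0.004 ]
```

```bash

echo '[[[0,-0.001,0.015],[0,0,0],0.8],[[0,-0.001,0.03],[0,0,0],0.8],[[0,-0.001,0.042],[0,0,0],0.8],[[0,-0.001,0.048],[0,0,0],0.8],[[0,-0.001,0.048],[0,0,0],0.8]]' | python3 steer.py
echo '[[[0,0,0],[0,0,0],0.8],[[0,0,0],[0,0,0],0.8],[[0,0,0],[0,0,0],0.8],[[0,0,0],[0,0,0],0.8]]' | python3 steer.py >/dev/null
python3 to.py .45 -.2813 .099 67
```

```text
time_s: 19.53
tool_pos: [0.4478, -0.2805, 0.1039]
ee_rot: [-3.139, 0.0, 1.165]
ft_force: [-0.2, -0.5, 0.1]
width: 0.798
finger_force: 0.0
t 19.87 pos [ 0.4491 -0.2815  0.1056] yaw [179.92  -0.    66.74] w 0.801 F [0.7 0.8 0.6] M [-0.01  0.03  0.02] j7 [-0.41  0.54]
shift [0.0006 0.0007 0.0066] turn [ 0.0014 -0.     -0.0045]
```

```bash

echo '[[[0.0005,0.001,0.003],[0,0,0],0.7],[[0.0005,0.001,0.006],[0,0,0],0.6],[[0.0005,0.001,0.006],[0,0,0],0.5],[[0.0005,0.001,0.006],[0,0,0],0.5],[[0.0005,0.001,0.006],[0,0,0],0.5]]' | python3 steer.py
python3 to.py .45 -.2813 .099 67
echo '[[[0,0,0],[0,0,0],0.4],[[0,0,0],[0,0,0],0.3],[[0,0,0],[0,0,0],0.2],[[0,0,0],[0,0,0],0.2]]' | python3 steer.py
python3 to.py .45 -.2813 .099 67
```

```text
time_s: 20.28
tool_pos: [0.4496, -0.2811, 0.0988]
ee_rot: [-3.141, 0.0, 1.165]
ft_force: [-0.5, 0.3, -0.9]
width: 0.502
finger_force: 0.0
t 20.28 pos [ 0.4496 -0.2811  0.0988] yaw [-1.7999e+02  1.0000e-02  6.6740e+01] w 0.502 F [-0.5  0.3 -0.9] M [-0.01 -0.02 -0.04] j7 [-0.4   0.55]
shift [-0.      0.0004 -0.0002] turn [-0.0002  0.0002 -0.0046]
time_s: 20.62
tool_pos: [0.45, -0.2814, 0.0993]
ee_rot: [3.141, 0.0, 1.165]
ft_force: [-0.2, -0.1, 2.5]
width: 0.355
finger_force: 59.5
t 20.62 pos [ 0.45   -0.2814  0.0993] yaw [179.96   0.    66.74] w 0.355 F [-0.2 -0.1  2.5] M [ 0.07  0.08 -0.02] j7 [-0.4   0.55]
shift [ 0.0001 -0.      0.0003] turn [ 0.0007  0.0001 -0.0046]
```

```bash

echo '[[[0,0,0],[0,0,-0.05],0.2],[[0,0,0],[0,0,-0.1],0.2],[[0,0,0],[0,0,-0.1],0.2]]' | python3 steer.py>/dev/null; python3 to.py .45 -.2813 .099 67
echo '[[[0,0,0],[0,0,-0.05],0.2],[[0,0,0],[0,0,-0.08],0.2],[[0,0,0],[0,0,-0.08],0.2]]' | python3 steer.py>/dev/null; python3 to.py .45 -.2813 .099 67
```

```text
t 20.87 pos [ 0.4501 -0.2815  0.0993] yaw [1.7994e+02 1.0000e-02 7.2520e+01] w 0.355 F [-0.1 -0.8  2.7] M [-0.11  0.07  0.01] j7 [-0.38  0.63]
shift [ 0.0001 -0.0001  0.0003] turn [0.0011 0.0001 0.0963]
t 21.12 pos [ 0.4501 -0.2814  0.0993] yaw [1.7994e+02 1.0000e-02 7.7040e+01] w 0.355 F [-0.1 -0.3  3.9] M [-0.08  0.04  0.04] j7 [-0.37  0.7 ]
shift [ 0.0001 -0.0001  0.0003] turn [1.000e-03 1.000e-04 1.753e-01]
```

```bash

echo '[[[0,0,0],[0,0,-0.05],0.2],[[0,0,0],[0,0,-0.1],0.2],[[0,0,0],[0,0,-0.1],0.2]]' | python3 steer.py>/dev/null; python3 to.py .45 -.2813 .099 67
```

```text
t 21.37 pos [ 0.4501 -0.2814  0.0992] yaw [1.7995e+02 1.0000e-02 8.2770e+01] w 0.353 F [-0.1 -0.3  4.6] M [-0.04  0.05  0.01] j7 [-0.35  0.78]
shift [ 0.0001 -0.0001  0.0002] turn [9.000e-04 1.000e-04 2.752e-01]
```

Sixteen degrees turned with no torque, so counter-clockwise is the loosening way. Continuing to about 60°.

```bash

echo '[[[0,0,0],[0,0,-0.1],0.2],[[0,0,0],[0,0,-0.2],0.2],[[0,0,0],[0,0,-0.3],0.2],[[0,0,0],[0,0,-0.4],0.2],[[0,0,0],[0,0,-0.4],0.2]]' | python3 steer.py>/dev/null; python3 to.py .45 -.2813 .099 67
echo '[[[0,0,0],[0,0,-0.1],0.2],[[0,0,0],[0,0,-0.2],0.2],[[0,0,0],[0,0,-0.3],0.2],[[0,0,0],[0,0,-0.37],0.2],[[0,0,0],[0,0,-0.37],0.2]]' | python3 steer.py>/dev/null; python3 to.py .45 -.2813 .099 67
```

```text
t 21.78 pos [ 0.45   -0.2813  0.0992] yaw [1.7995e+02 1.0000e-02 1.0569e+02] w 0.355 F [-0.5  0.5  4.3] M [-0.05  0.05  0.07] j7 [-0.29  1.12]
shift [0.     0.     0.0002] turn [ 1.000e-03 -1.000e-04  6.752e-01]
t 22.2 pos [ 0.4501 -0.2813  0.0992] yaw [1.7996e+02 3.0000e-02 1.2676e+02] w 0.356 F [-0.1 -0.3  4.3] M [-0.01  0.   -0.  ] j7 [-0.22  1.44]
shift [ 0.     -0.0001  0.0002] turn [8.000e-04 1.000e-04 1.043e+00]
```

```bash

echo '[[[0,0,-0.001],[0,0,0],0.2],[[0,0,-0.003],[0,0,0],0.2],[[0,0,-0.004],[0,0,0],0.2]]' | python3 steer.py>/dev/null; python3 to.py .45 -.2813 .099 67
echo '[[[0,0,-0.002],[0,0,0],0.2],[[0,0,-0.004],[0,0,0],0.2],[[0,0,-0.006],[0,0,0],0.2]]' | python3 steer.py>/dev/null; python3 to.py .45 -.2813 .099 67
```

```text
t 22.45 pos [ 0.4489 -0.2805  0.1022] yaw [-1.7994e+02 -1.0000e-01  1.2678e+02] w 0.356 F [ 0.1 -0.4  0.1] M [-0.01 -0.02  0.05] j7 [-0.23  1.43]
shift [-0.0013  0.0004  0.0032] turn [-1.8000e-03 -9.0000e-04  1.0434e+00]
t 22.7 pos [ 0.4495 -0.2809  0.1088] yaw [-1.7998e+02 -3.0000e-02  1.2687e+02] w 0.353 F [ 0.5 -0.6 -0.2] M [-0.06 -0.04 -0.  ] j7 [-0.23  1.43]
shift [-0.0007  0.0002  0.0098] turn [-6.000e-04 -2.000e-04  1.045e+00]
```

```bash

echo '[[[0,0,-0.012],[0,0,0],0.2],[[0,0,-0.024],[0,0,0],0.2],[[0,0,-0.036],[0,0,0],0.2],[[0,0,-0.048],[0,0,0],0.2],[[0,0,-0.06],[0,0,0],0.2]]' | python3 steer.py>/dev/null
echo '[[[0,0,-0.02],[0,0,0],0.2],[[0,0,-0.035],[0,0,0],0.2],[[0,0,-0.035],[0,0,0],0.2],[[0,0,-0.035],[0,0,0],0.2],[[0,0,-0.035],[0,0,0],0.2]]' | python3 steer.py
python3 to.py .45 -.2813 .2 126.8
python3 - <<'E'
from h import *
t=manip.capture("top");s=manip.capture("side");np.savez("topf.npz",**t);np.savez("sidef.npz",**s)
a=crop(s["img"],205,180,180,300,2);b=crop(t["img"],215,245,160,80,2.7)
m=np.zeros((600,800,3),np.uint8);m[:,:360]=a;m[:216,365:365+432]=b;b2=crop(t["img"],420,230,120,90,3.4);m[225:225+306,365:365+408]=b2
cv2.imwrite("pics/fin.png",m)
E
```

```text
time_s: 23.53
tool_pos: [0.4494, -0.2806, 0.2036]
ee_rot: [3.141, -0.001, 2.215]
ft_force: [-0.1, -0.7, -0.4]
width: 0.358
finger_force: 59.5
t 23.53 pos [ 0.4494 -0.2806  0.2036] yaw [ 1.7999e+02 -5.0000e-02  1.2692e+02] w 0.358 F [-0.1 -0.7 -0.4] M [ 0.02 -0.01  0.02] j7 [-0.33  1.31]
shift [-0.0009  0.0001  0.0036] turn [ 0.0001 -0.0009  0.0021]
```

View pics/fin.png

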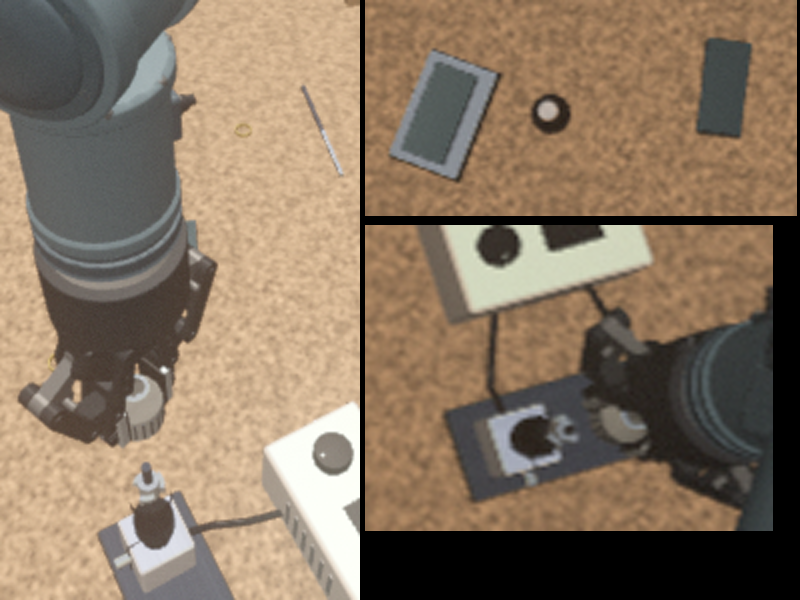

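The final picture shows the cap in the gripper above the bare nose and collet (side crop (145,405) over (150,490)), wax1 square on the block, and the rest of the stack in place. The lift is 104 mm, so I'm handing in.

```bash
python3 -c "
from station import manip
print(manip.hand_in())"
```

```text
the job is handed in; nothing more can be done
None
```

The job is handed in after about 23.6 s: the top tablet lies flat and square on the block, about 2 mm off centre by my measurement, and the cap (right-handed thread) is off and held 104 mm above its seat; the other tablets and the loupe look untouched in the last pictures, but I did not check every other item.

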